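Snap a conduit spigot into a junction box and tug-test it

ROBOT

A 7-joint arm with a two-finger parallel gripper is mounted at the origin on the work surface. World frame = base frame: x ahead of the robot, y to its left, z up, the work surface at z = 0. Lengths are in m, angles in rad, forces in N, time in s.
With the tool pointing down it reaches from about 0.425 to 1.025 m from the base axis. Payload 3.6 kg.
Tool frame: the origin (TCP) lies at the very end of the fingers, on their centre line; the grasp point (between the pads) lies 19 mm behind it; z points along the fingers, y is the direction in which the jaws open and shut (so a half turn about z gives the same grasp; the last joint's range is limited). The gripper opens to 85 mm and grips with 20 to 120 N. Pads are 22 mm wide; open, the fingers measure 114 mm over their backs; the gripper's body (76 mm by 85 mm) begins 54 mm behind the grasp point. The pads swing forward as they close: fully open they stand 13 mm farther back than shut.
Start: joints at [-0.093, 0.591, 0.048, 1.609, -0.033, 0.943, -0.034], TCP at [0.725, 0, 0.231] pointing down, gripper open.
Joint ranges: [-2.69, 2.69], [-0.47, 2.24], [-1.27, 1.36], [0.19, 2.51], [-1.53, 4.68], [0.08, 2.07], [-3.09, 3.09]. Speed limits (rad/s): [2.57, 2.57, 3.14, 3.14, 3.14, 3.14, 3.14].

INTERFACE

Orientations are given as a unit quaternion [w, x, y, z].
In Python, from cell import * gives the robot as it stands.
- The arm moves only by the shell command python3 -m handwheel 'ROWS' [OPENING] [FORCE]. ROWS is JSON, a list of rows, each a list of 4 numbers: the shift along the tool's x, y, z in m, then the turn about the tool's z in degrees. In form: [[dx, dy, dz, twist], ...]. A call has 1 to 20 rows; each row shifts and turns the commanded pose from where the row before left it, along the tool's axes as they then stand; what a row does not reach is not made up. A row lasts 1/12 s, in which the tool goes at most 41.7 mm and 7.16 degrees, less where a joint would pass 70% of its speed; a pose out of reach is approached as far as the arm can. A call with a gripper value outside its range is refused whole. OPENING is the opening, from -1 (shut) to 1 (fully open), so that 0 is half open, set as the call begins (- or left out, the last holds). The fingers move at their own pace and stop on an object; FORCE is the grip in N (left out, the last holds). Time passes only in rows, so rows that do not move let the fingers close. It gives the time, the measured TCP pose, the force and the opening at its end, in the units of the state.
- read_state(): the state, without advancing time (a new reading comes with each control period).
- camera(name): name is "scene" or "side" or "wrist"; returns (picture, depth): 420x560x3 uint8, red, green, blue; 420x560 float32, m along the optical axis (not along the pixel's ray), 0 where there is no reading.
- camera_info(name): a dict with "mtx" (3x3 intrinsics, pixels), "R" (3x3) and "t" (3): a world point X has camera coordinates R X + t; the wrist camera has in their place "hand_eye" (4x4, takes a point from camera to tool coordinates, whose origin is the TCP and whose axes are the flange's). Camera axes: x right, y down, z forward; pixel columns grow to the right and rows downward; lengths in m; the calibration is good to about 2 mm. The wrist camera is an equidistant fisheye: a pixel r from the principal point sees the ray r / f radians off the axis. A picture is of the moment at which its call begins: read the wrist's pose just before it. camera_info takes no time and is no camera call.
- job_done(): hands the job in, once; it reports no verdict.
The state is a dict: "time_s": time; "joints": joint angles; "joint_vel": joint speeds; "tau": joint torques, N m; "tcp_pos": TCP position; "tool_rot": TCP orientation; "contact_force": force on the tool from outside, world axes, zero at the start; "moment": the same for the moment, N m; "grip_width": finger opening in m.
Only numpy, scipy, OpenCV 4.12 (cv2) and the standard library are available. Lean on these libraries where they do the work, as an engineer would, in place of code of your own. Each camera call takes 0.05 s, during which the arm holds its last target.

TASK

Take the smaller of the two white conduit spigots out of the wooden rack and press it down into the open port in the lid of the grey junction box until it snaps fully home, without forcing it. Then, still gripping the spigot, tug it straight up with about 12 newtons and hold that pull for a good second to prove that it is caught, ease off and let go, leaving it snapped in. Never pull so hard that the check jig is overloaded (over 16 newtons), pull on the spigot and not on the box, and leave the other things where they are.

Things in the scene. Friction and masses are not known exactly. Their poses are not given: they have to be found in the camera images.
- spigot: smaller white round spigot, 67 mm tall, 40 g, tip down in a rack hole (which one varies), flange on the rack's top. Origin: centre of the tip's underside; z up its axis. Upwards: cone 12 to 20 mm diameter (0-8 mm), barb 20 (8-12, square upper shoulder), neck 14 (12-19), cone to 20 (19-22), shank 20 (22-30), flange 40 (30-35), grip body 24 with black top (35-67). Mass and all friction vary
- big_spigot: the larger white spigot in the rack's other hole, same heights, but grip body 34 mm, flange 44 mm and shank 26 mm in diameter: it does not fit the port. Origin at the centre of its tip's underside. Leave it in its hole.
- rack: fixed light wooden stock rack on rubber feet, its underside 0 to 8 mm above the table, 75 x 190 x 45 mm (x, y, z), origin at the centre of its underside; two 31 mm through holes in its top, 50 mm either side of the centre along its y axis.
- jig: fixed grey base of the check jig, 170 x 150 x 14 mm, four posts, rubber feet that set it 0 to 8 mm above the table; origin: centre of its underside. Jig and rack lie either side of the screwdriver. Its bed (with the box) is held down by 8 N (weight and preload); pulled, it lifts at 8 N, then 0.1 mm per newton (12 N: 0.4 mm; stop at 4 mm), too little for noisy poses or cameras: use the force
- box: grey plastic junction box, 90 x 90 x 56 mm, screwed to the jig's sprung aluminium bed (145 x 130 mm); origin at the centre of its underside, 33 mm above the jig's origin, same yaw; its lid's face is 89 mm above the jig's origin. 13.5 to 16.5 mm under that face two spring catches reach under the port from the box's +y and -y sides, 15 mm apart. Do not pull on the box itself
- port (a point): centre of the round 23 mm port, in the lid's face, 12 mm from its middle towards box +x (the grey disc across from it is closed). Pressing down (6 to 20 N) the cone spreads the catches, which snap over the shoulder just before the flange meets the lid. Home: flange on lid, spigot origin 30 mm below this point; pulled, it rises 1.5 mm to the catches. Not snapped, it sticks by friction only and pulls out
- driver: screwdriver with black handle, 170 mm long, lying between jig and rack; origin near its middle, on the table. Leave alone.
- tape: white reel ring, 90 mm across, 19 mm high, beyond the screwdriver; origin at the centre of its underside. Leave alone.
- jar: clear jar with steel cap, 60 mm across, 80 mm tall, on the left; origin at the centre of its underside. Leave alone.
- carton: cardboard box 120 x 90 x 70 mm on the left; origin at the centre of its underside. Leave alone.
- spanner: steel spanner 160 mm long on the right; origin near its middle, on the table. Leave alone.

How it is judged:
On the way, in this order (a step that is already met when the one before it is completed fails the run):
1. the spigot is pressed home in the port, its flange down on the lid (z of spigot in the frame of port between -0.0325 and -0.029 m and horizontal distance between spigot and port below 0.004 m and angle between spigot's own z axis and vertical below 0.12 rad and z of port in the frame of jig below 0.0891 m), for 0.1 s.
2. gripping the spigot only, it is pulled up so that the bed leaves its rest (more than about 10 N), held 0.7 s, and it stays caught (z of spigot in the frame of port between -0.0325 and -0.028 m and horizontal distance between spigot and port below 0.004 m and angle between spigot's own z axis and vertical below 0.12 rad and z of port in the frame of jig above 0.0892 m and contact force between the fingers and spigot above 2 N and contact force between the fingers and box below 0.5 N), for 0.7 s.
At the end, for the whole second after the job is handed in: the spigot is snapped in the port and at rest: upright within 0.12 rad, centred within 4 mm, its flange no more than 2 mm above the lid, the jig's bed back on its rest, the robot clear (z of spigot in the frame of port between -0.0325 and -0.028 m and horizontal distance between spigot and port below 0.004 m and angle between spigot's own z axis and vertical below 0.12 rad and z of port in the frame of jig below 0.08915 m and linear speed of spigot below 0.01 m/s); the robot touches nothing.
It fails at once if the jig is overloaded: the bed pulled more than 0.8 mm off its rest (over 16 N) (z of port in the frame of jig above 0.0898 m).
It fails at once if the spigot is forced into the box with more than 60 N (contact force between spigot and box above 60 N).
It fails at once if another thing is disturbed (moved more than 30 mm, the larger spigot 25 mm) (distance of big_spigot from where it was at the start of the episode above 0.025 m or distance of any of driver, tape, jar, carton, spanner from where it was at the start of the episode above 0.03 m).
It also fails if it takes over 48 s, if anything falls off the work surface, if the arm or the gripper's body presses on something with over 40 N, if the wrist force passes 120 N, or if a joint passes its speed limit or range.

## Working session

There is one attempt and no reset: what is moved stays moved. The work goes in short steps, Python scripts to look and compute and a shell command to move; the robot and the scene stay as the last step left them, time stands still between calls to the robot, and variables do not carry over. Pictures are saved under pics/ and viewed, and the job is handed in when it is done.

```bash
ls; mkdir -p pics; python3 - <<'E'
from cell import *
import cv2,numpy as np
s=read_state(); print({k:np.round(v,4) if not isinstance(v,str) else v for k,v in s.items()})
for n in ["scene","side","wrist"]:
    i=camera_info(n); print(n,{k:np.round(v,4).tolist() if not isinstance(v,str) else v for k,v in i.items()})
    p,d=camera(n); cv2.imwrite(f"pics/{n}0.png",p[:,:,::-1]); np.save(f"pics/{n}0.npy",d)
E
```

```text
pics
{'time_s': np.float64(0.0), 'joints': array([-0.0935,  0.5921,  0.0482,  1.6098, -0.0333,  0.9427, -0.0337]), 'joint_vel': array([0.0012, 0.0003, 0.0018, 0.0011, 0.0005, 0.001 , 0.0003]), 'tau': array([ 4.00000e-04, -5.48685e+01,  1.54670e+00, -1.98121e+01,
        9.40000e-03,  8.90000e-03, -0.00000e+00]), 'tcp_pos': array([0.7242, 0.    , 0.2301]), 'tool_rot': array([-0.0008,  0.7071,  0.7071, -0.0008]), 'contact_force': array([-0.4222, -0.2282, -0.5914]), 'moment': array([-0.0048,  0.0357,  0.0163]), 'grip_width': np.float64(0.0855)}
scene {'mtx': [[514.9104, 0.0, 275.8822], [0.0, 514.9104, 220.1183], [0.0, 0.0, 1.0]], 'R': [[0.606, 0.7954, -0.0118], [0.6258, -0.4858, -0.6103], [-0.4912, 0.3624, -0.7921]], 't': [-0.3736, -0.3404, 2.0406]}
side {'mtx': [[528.1869, 0.0, 272.8482], [0.0, 528.1869, 210.7945], [0.0, 0.0, 1.0]], 'R': [[-0.977, -0.2132, -0.006], [-0.1204, 0.5745, -0.8096], [0.1761, -0.7902, -0.587]], 't': [0.5874, 0.1504, 1.3314]}
wrist {'mtx': [[325.1923, 0.0, 278.665], [0.0, 325.1923, 211.725], [0.0, 0.0, 1.0]], 'hand_eye': [[-0.0014, -0.9473, -0.3205, 0.0821], [1.0, -0.0017, 0.0007, 0.0001], [-0.0012, -0.3205, 0.9473, -0.142], [0.0, 0.0, 0.0, 1.0]]}
```

View pictures.

View pics/scene0.png

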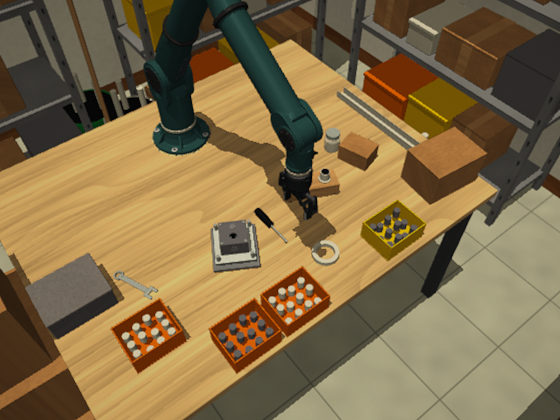

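View pics/side0.png

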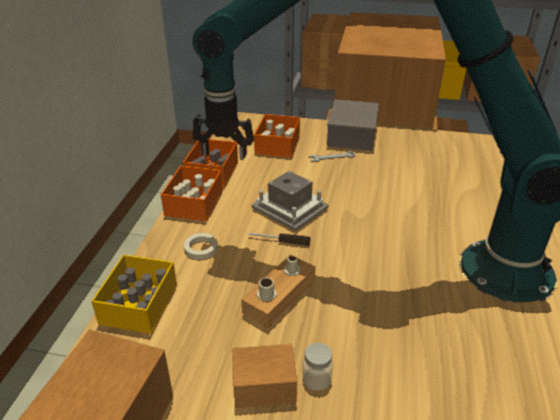

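View pics/wrist0.png

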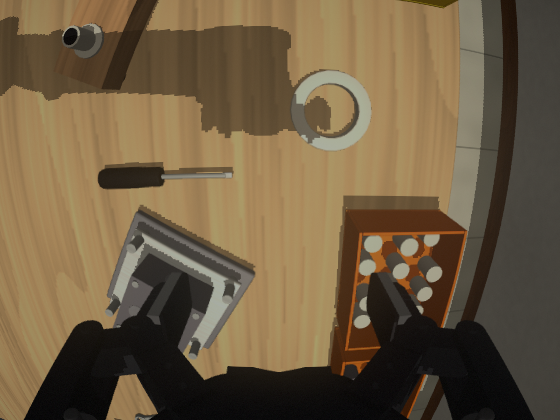

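The side view shows the rack with the small spigot at about (291,265), the big one at about (267,289), and the box at about (290,190). The wrist view shows the small spigot at about (72,38) and the box partly hidden behind a finger. I'll zoom in on the side view.

```bash
cat > h.py <<'E'
from cell import *
import cv2,numpy as np
from scipy.spatial.transform import Rotation as Ro
def Rt(s):
    q=s["tool_rot"]; return Ro.from_quat([q[1],q[2],q[3],q[0]]).as_matrix()
def cloud(n,d):
    i=camera_info(n);K=np.array(i["mtx"]);R=np.array(i["R"]);t=np.array(i["t"])
    v,u=np.mgrid[0:420,0:560]
    P=np.stack([(u-K[0,2])/K[0,0]*d,(v-K[1,2])/K[1,1]*d,d],-1)
    return (P-t)@R
def wcloud(d,s):
    i=camera_info("wrist");K=np.array(i["mtx"]);H=np.array(i["hand_eye"])
    v,u=np.mgrid[0:420,0:560]
    x=(u-K[0,2])/K[0,0];y=(v-K[1,2])/K[1,1];r=np.hypot(x,y)+1e-9
    k=np.tan(np.minimum(r,1.5))/r
    P=np.stack([x*k*d,y*k*d,d],-1)@H[:3,:3].T+H[:3,3]
    return P@Rt(s).T+np.array(s["tcp_pos"])
def wproj(X,s):
    i=camera_info("wrist");K=np.array(i["mtx"]);H=np.array(i["hand_eye"])
    p=(np.atleast_2d(X)-np.array(s["tcp_pos"]))@Rt(s)
    c=(p-H[:3,3])@H[:3,:3]
    th=np.arctan2(np.hypot(c[:,0],c[:,1]),c[:,2]);a=np.arctan2(c[:,1],c[:,0])
    return np.stack([K[0,2]+K[0,0]*th*np.cos(a),K[1,2]+K[1,1]*th*np.sin(a)],-1)
def proj(n,X):
    i=camera_info(n);K=np.array(i["mtx"])
    c=np.atleast_2d(X)@np.array(i["R"]).T+np.array(i["t"]);p=c@K.T
    return p[:,:2]/p[:,2:]
E
python3 - <<'E'
from h import *
p=cv2.imread("pics/side0.png"); d=np.load("pics/side0.npy");C=cloud("side",d)
cv2.imwrite("pics/side_z.png",cv2.resize(p[150:340,225:365],None,fx=4.2,fy=3.1*1,interpolation=cv2.INTER_CUBIC)[:600])
cv2.imwrite("pics/a.png",cv2.resize(p[160:235,240:340],None,fx=7,fy=7,interpolation=cv2.INTER_CUBIC))
cv2.imwrite("pics/b.png",cv2.resize(p[240:330,235:325],None,fx=6.6,fy=6.6,interpolation=cv2.INTER_CUBIC))
for (u,v) in [(291,257),(267,281),(290,181),(300,186),(280,181),(290,275),(330,200),(215,170)]:
    print(u,v,np.round(C[v,u],4))
w=cv2.imread("pics/wrist0.png");cv2.imwrite("pics/w_z.png",cv2.resize(w[0:120,20:180],None,fx=5,fy=5,interpolation=cv2.INTER_CUBIC))
cv2.imwrite("pics/w_z2.png",cv2.resize(w[200:360,90:270],None,fx=3.7,fy=3.7,interpolation=cv2.INTER_CUBIC))
E
```

```text
291 257 [0.5207 0.1668 0.093 ]
267 281 [0.5578 0.2571 0.0929]
290 181 [ 0.5851 -0.158   0.0915]
300 186 [ 0.5504 -0.1235  0.1013]
280 181 [ 0.6111 -0.1432  0.0974]
290 275 [0.519  0.1858 0.0536]
330 200 [ 0.473  -0.217   0.0014]
215 170 [ 0.8243 -0.2041  0.0706]
```

View pics/a.png

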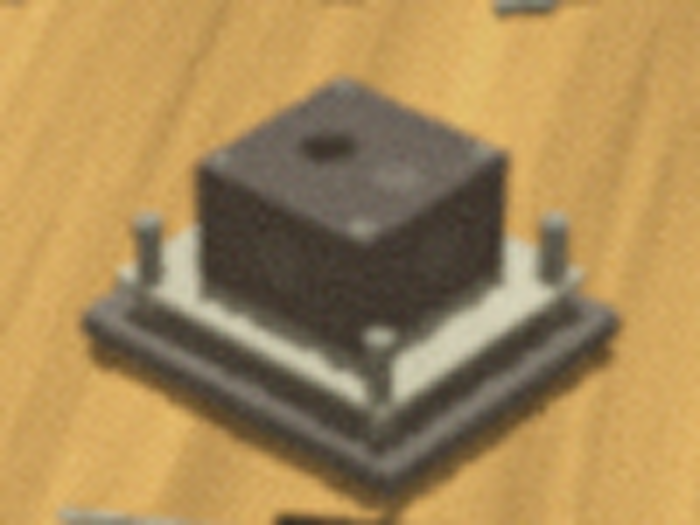

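View pics/b.png

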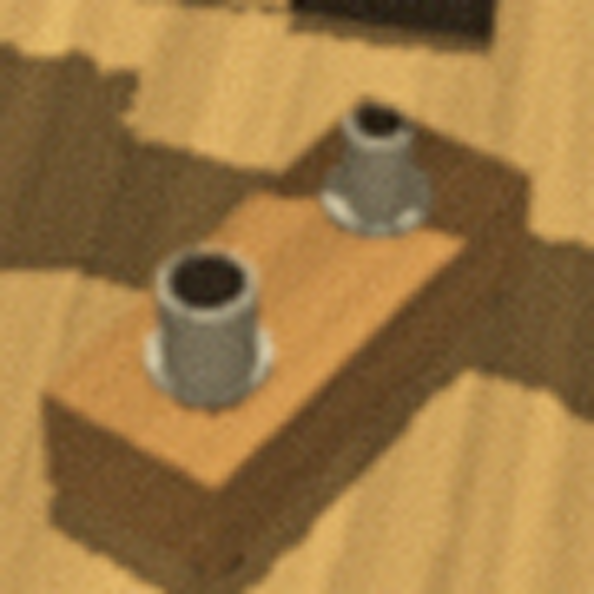

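View pics/w_z.png

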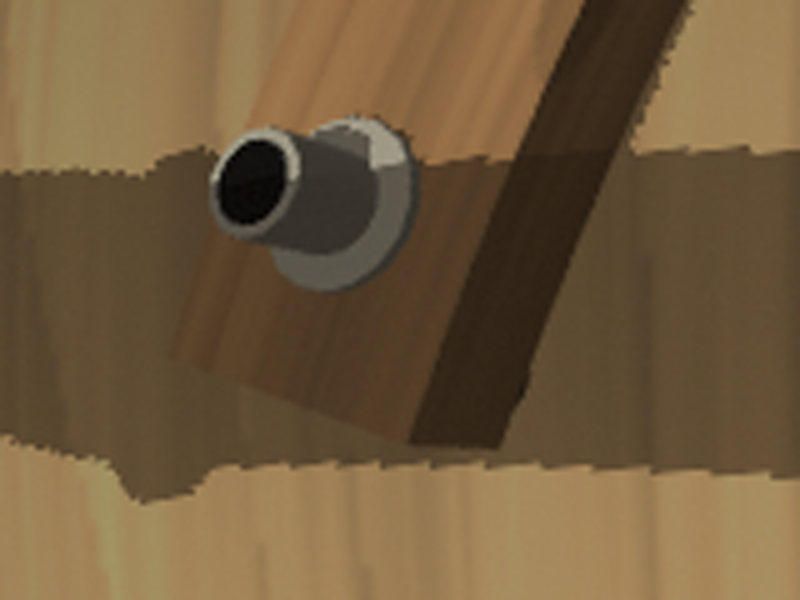

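View pics/w_z2.png

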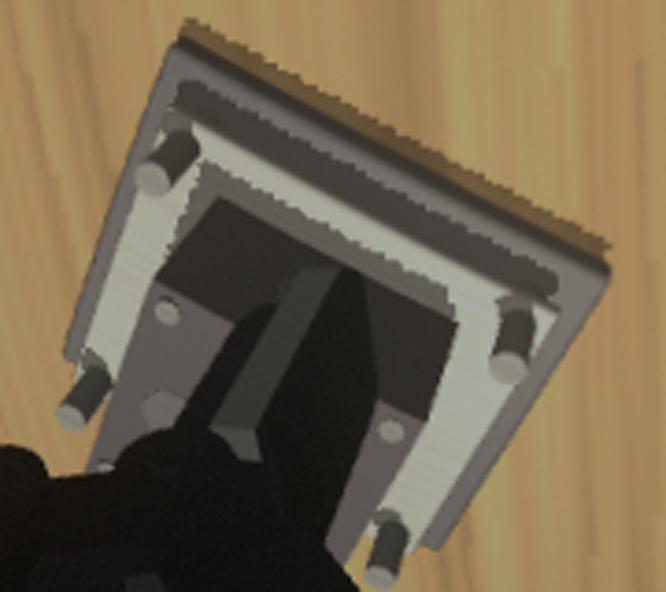

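The close-ups agree: the small spigot's top rim in the wrist view is at (70.8,36.4). The port in the side view is at (286.9,180.9), the open dark hole, with the closed disc to its right. Next I'll turn these into positions.

```bash
cat >> h.py <<'E'
def wray(u,v,z,s):
    i=camera_info("wrist");K=np.array(i["mtx"]);H=np.array(i["hand_eye"])
    x=(u-K[0,2])/K[0,0];y=(v-K[1,2])/K[1,1];r=np.hypot(x,y)+1e-9
    c=np.array([x/r*np.sin(r),y/r*np.sin(r),np.cos(r)])
    R=Rt(s);D=R@H[:3,:3]@c;O=np.array(s["tcp_pos"])+R@H[:3,3]
    return O+D*(z-O[2])/D[2]
def sray(n,u,v,z):
    i=camera_info(n);K=np.array(i["mtx"]);R=np.array(i["R"]);t=np.array(i["t"])
    D=R.T@np.linalg.solve(K,[u,v,1]);O=-R.T@t
    return O+D*(z-O[2])/D[2]
E
python3 - <<'E'
from h import *
s=read_state()
print("sp wrist",wray(70.8,36.4,.081,s))
b=lambda x,y:(235+x/6.6,240+y/6.6)
print("sp side",sray("side",*b(380,122),.081),"big",sray("side",*b(209,278),.081))
print("port side",sray("side",286.9,180.9,.093))
a=lambda x,y:(240+x/7,160+y/7)
for c in [(343,85),(203,160),(365,235),(500,160)]: print("lid c",sray("side",*a(*c),.093))
w=lambda x,y:(90+x/3.7,200+y/3.7)
print([np.round(wray(*w(*c),.093,s),4) for c in [(158,275),(425,420),(163,408)]])
E
```

```text
sp wrist [0.5148286  0.17055471 0.081     ]
sp side [0.51850036 0.15761584 0.081     ] big [0.560642   0.24867892 0.081     ]
port side [ 0.59339231 -0.15439232  0.093     ]
lid c [ 0.59646749 -0.20198593  0.093     ]
lid c [ 0.64102988 -0.13400512  0.093     ]
lid c [ 0.56693631 -0.09420346  0.093     ]
lid c [ 0.52351283 -0.15850588  0.093     ]
[array([ 0.5692, -0.0825,  0.093 ]), array([ 0.6449, -0.1279,  0.093 ]), array([ 0.56  , -0.1304,  0.093 ])]
```

The spigot's top should be at 82–90 mm, because the flange sits on top of the rack, so I had it about 5 mm low. That explains part of the disagreement between cameras. I'll move over the spigot for a near-axis wrist view.

```bash
python3 -m handwheel '[[0.008,-0.01,0,0],[0.016,-0.02,0,0],[0.016,-0.02,0,0],[0.016,-0.02,0,0],[0.016,-0.02,0,0],[0.016,-0.02,0,0],[0.016,-0.02,0,0],[0.016,-0.02,0,0],[0.016,-0.02,0,0],[0.016,-0.02,0,0],[0.011,-0.014,0,0],[0.004,-0.006,0,0],[0,0,0,0],[0,0,0,0]]' 1 60
python3 - <<'E'
from h import *
s=read_state();p,d=camera("wrist");np.save("pics/w1.npy",d)
import pickle;pickle.dump(s,open("s1.pkl","wb"))
cv2.imwrite("pics/w1.png",p[:,:,::-1])
print(s["time_s"],s["tcp_pos"],s["contact_force"])
E
```

```text
time_s: 1.32
tcp_pos: [0.5152, 0.1667, 0.2315]
tool_rot: [0.0, 0.707, 0.707, 0.0]
contact_force: [0.1, -0.2, 0.2]
grip_width: 0.0854
1.3167 [0.51519673 0.16673968 0.23148728] [ 0.14317987 -0.18991617  0.24029878]
```

View pics/w1.png

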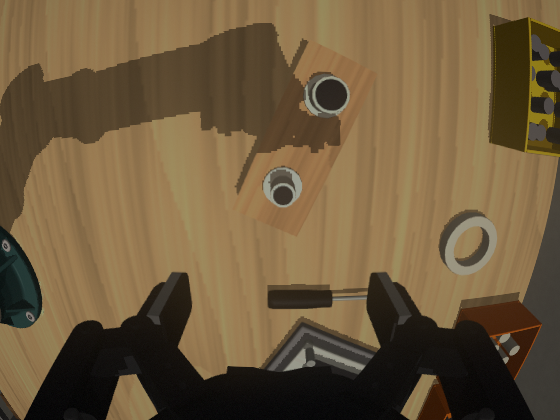

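The small spigot's black top is at about (283,195) and its flange at about (282,187). The big spigot is at about (327,95). I'll measure these by ray and by depth.

```bash
python3 - <<'E'
from h import *
import pickle
s=pickle.load(open("s1.pkl","rb"));d=np.load("pics/w1.npy");C=wcloud(d,s)
p=cv2.imread("pics/w1.png")
cv2.imwrite("pics/w1z.png",cv2.resize(p[155:235,243:323],None,fx=7,fy=7,interpolation=cv2.INTER_CUBIC))
for u,v in [(283,195),(282,192),(286,195),(284,191),(300,205),(290,220),(268,185),(327,95),(350,200),(250,250)]: print(u,v,np.round(C[v,u],4))
g=cv2.cvtColor(p,cv2.COLOR_BGR2GRAY)
m=((g<60)).astype(np.uint8);m[:180]=0;m[208:]=0;m[:,:268]=0;m[:,298:]=0
n,l,st,ce=cv2.connectedComponentsWithStats(m);print(st,ce)
for z in (.082,.086,.09): print(z,wray(283,195,z,s))
E
```

```text
283 195 [0.5195 0.1686 0.0892]
282 192 [0.5186 0.1716 0.0898]
286 195 [0.5223 0.1685 0.0886]
284 191 [0.5205 0.1721 0.0881]
300 205 [0.5379 0.1471 0.0513]
290 220 [0.5275 0.1311 0.053 ]
268 185 [0.505  0.1698 0.0561]
327 95 [0.5573 0.2588 0.0895]
350 200 [ 0.6028  0.1371 -0.0007]
250 250 [ 0.4792  0.0708 -0.0005]
[[     0      0    560    420 234948]
 [   274    187     18     18    252]] [[279.49655668 209.51534808]
 [282.71031746 195.19047619]]
0.082 [0.51965599 0.16660032 0.082     ]
0.086 [0.51959379 0.16772931 0.086     ]
0.09 [0.51953158 0.16885829 0.09      ]
```

View pics/w1z.png

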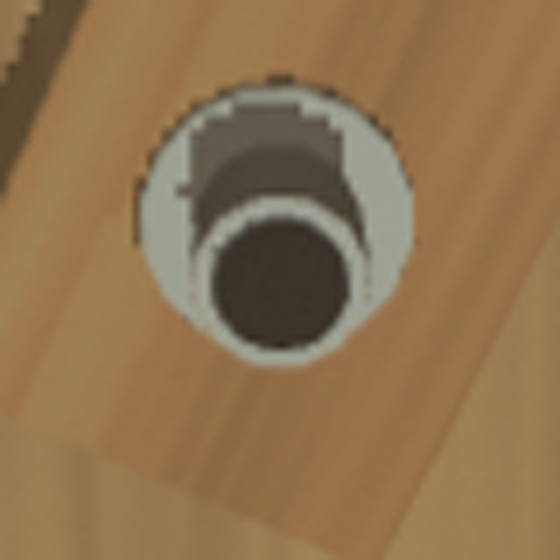

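Ray and depth agree: the top is at about 0.089, the rack's top at about 0.052, and the axis at (0.5195,0.1685). I'll go down so the fingertips stop about 5 mm above the flange.

```bash
python3 -m handwheel '[[0.001,0.002,0.01,0],[0.001,0.002,0.02,0],[0,0,0.02,0],[0,0,0.02,0],[0,0,0.02,0],[0,0,0.02,0],[0,0,0.015,0],[0,0,0.01,0],[0,0,0.005,0],[0,0,0,0],[0,0,0,0]]'
python3 - <<'E'
from h import *
for i in range(2):
    s=read_state();p,d=camera("wrist");print(s["tcp_pos"],s["contact_force"])
cv2.imwrite("pics/w2.png",p[:,:,::-1])
C=wcloud(d,s)
g=cv2.cvtColor(p,cv2.COLOR_RGB2GRAY)
np.save("pics/w2.npy",d)
E
```

```text
time_s: 2.28
tcp_pos: [0.5196, 0.1687, 0.0913]
tool_rot: [0.0, 0.707, 0.707, 0.0]
contact_force: [0.6, 0.4, 0.4]
grip_width: 0.0854
[0.51959408 0.16872955 0.09130755] [0.58908174 0.44033883 0.44761613]
[0.51978387 0.16899079 0.09179106] [0.5810689  0.01198847 0.29096183]
```

View pics/w2.png

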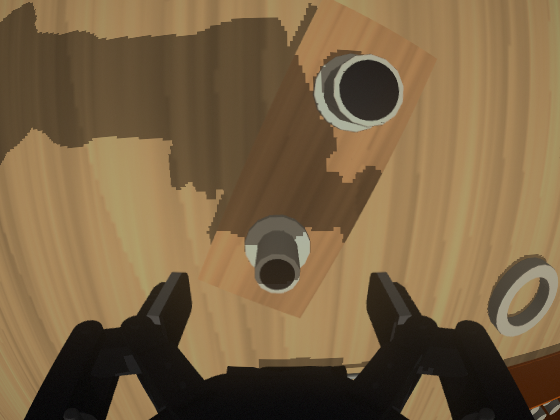

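The small spigot is at (277,273), centred between the fingers, and the big spigot is at (368,90), clear of them. I'll check the axis by ray.

```bash
python3 - <<'E'
from h import *
s=read_state();print(s["tcp_pos"])
d=np.load("pics/w2.npy");C=wcloud(d,s)
print(wray(277,272.5,.089,s),C[272,277],C[268,277],C[300,300],C[244,300])
E
```

```text
[0.51985876 0.16910488 0.09206836]
[0.51914545 0.16943949 0.089     ] [0.51914818 0.16996489 0.08941339] [0.51915985 0.17267613 0.09012382] [0.53429045 0.12747826 0.05253868] [0.532921   0.17045    0.05602493]
```

```bash
python3 -m handwheel '[[0.0005,0,0.01,0],[0,0,0.01,0],[0,0,0.006,0],[0,0,0.003,0],[0,0,0,0]]' && python3 -m handwheel '[[0,0,0,0],[0,0,0,0],[0,0,0,0],[0,0,0,0],[0,0,0,0],[0,0,0,0],[0,0,0,0],[0,0,0,0],[0,0,0,0],[0,0,0,0]]' -1 70
python3 - <<'E'
from h import *
s=read_state();p,d=camera("wrist");print(s["tcp_pos"],s["contact_force"],s["moment"])
cv2.imwrite("pics/w3.png",p[:,:,::-1])
E
```

```text
time_s: 2.8
tcp_pos: [0.5182, 0.1692, 0.0612]
tool_rot: [-0.0, 0.707, 0.707, -0.001]
contact_force: [-0.7, -0.2, 1.1]
grip_width: 0.0856
time_s: 3.63
tcp_pos: [0.5193, 0.1696, 0.0628]
tool_rot: [0.0, 0.707, 0.707, 0.0]
contact_force: [-0.9, 0.3, 6.0]
grip_width: 0.0218
[0.51926907 0.16959272 0.06281717] [-0.86930964  0.29486504  6.04717346] [-0.05151059  0.17583879  0.02171109]
```

View pics/w3.png

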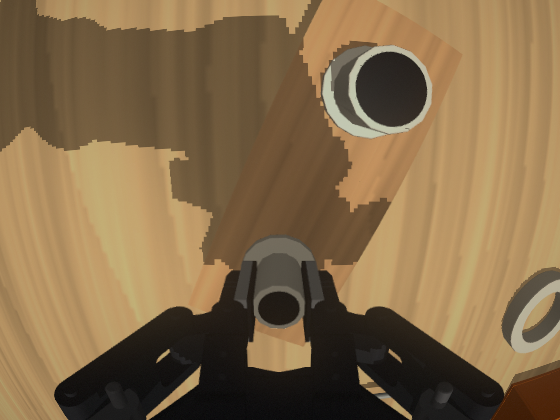

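The spigot is gripped (width 22 mm), with a small 6 N push on the flange. I'll lift straight up.

```bash
python3 -m handwheel '[[0,0,-0.003,0],[0,0,-0.008,0],[0,0,-0.015,0],[0,0,-0.02,0],[0,0,-0.02,0],[0,0,-0.02,0],[0,0,-0.02,0],[0,0,-0.015,0],[0,0,-0.009,0],[0,0,0,0],[0,0,0,0]]'
python3 - <<'E'
from h import *
s=read_state();p,d=camera("wrist");print(s["tcp_pos"],s["contact_force"],s["moment"])
cv2.imwrite("pics/w4.png",p[:,:,::-1])
E
```

```text
time_s: 4.6
tcp_pos: [0.5189, 0.1695, 0.1925]
tool_rot: [0.0, 0.707, 0.707, 0.0]
contact_force: [-0.5, 0.0, -1.0]
grip_width: 0.0219
[0.51889132 0.16950183 0.19245381] [-0.45051315  0.03901125 -0.95764329] [-0.01517094  0.01097738 -0.00655883]
```

View pics/w4.png

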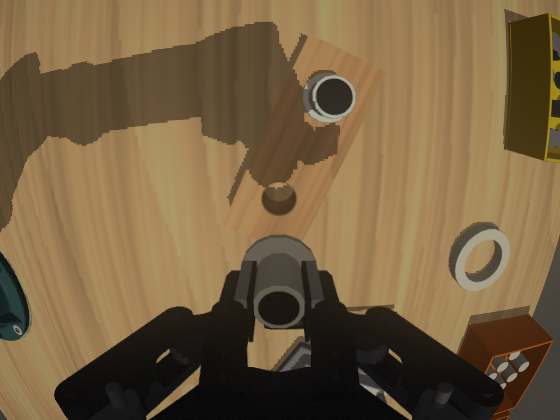

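The spigot is out: its hole shows empty at (279,197), and the spigot is upright in the fingers. Now I'll go past the port so the wrist camera can see the lid ahead of the hand.

```bash
python3 -m handwheel '[[-0.008,0.0015,0,0],[-0.018,0.0035,0,0],[-0.03,0.005,0,0],[-0.03,0.005,0,0],[-0.03,0.006,0,0],[-0.03,0.006,0,0],[-0.03,0.006,0,0],[-0.03,0.006,0,0],[-0.03,0.006,0,0],[-0.03,0.006,0,0],[-0.03,0.006,0,0],[-0.03,0.006,0,0],[-0.03,0.005,0,0],[-0.03,0.005,0,0],[-0.018,0.003,0,0],[-0.01,0.001,0,0],[0,0,0,0],[0,0,0,0]]'
python3 - <<'E'
from h import *
import pickle
s=read_state();p,d=camera("wrist");print(s["tcp_pos"],s["contact_force"],s["moment"])
pickle.dump(s,open("s5.pkl","wb"));np.save("pics/w5.npy",d)
cv2.imwrite("pics/w5.png",p[:,:,::-1])
E
```

```text
time_s: 6.15
tcp_pos: [0.5951, -0.2439, 0.1912]
tool_rot: [-0.001, 0.707, 0.707, -0.0]
contact_force: [0.7, 1.1, -0.3]
grip_width: 0.0219
[ 0.59511974 -0.2439272   0.19123655] [ 0.74393071  1.0994138  -0.30248706] [0.03783203 0.0404676  0.02531188]
```

View pics/w5.png

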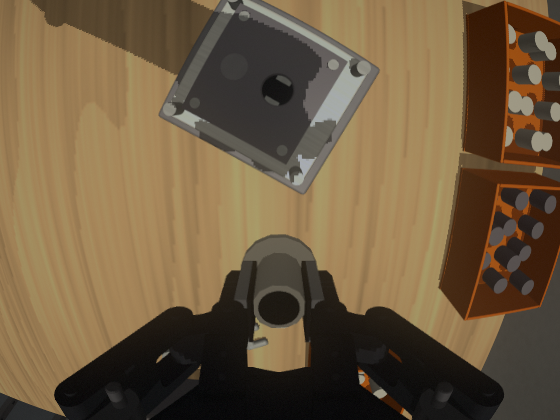

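The port is at about (277,89), with the catches visible in it, and the closed disc is at (233,67). I'll zoom in and measure.

```bash
python3 - <<'E'
from h import *
import pickle
s=pickle.load(open("s5.pkl","rb"));d=np.load("pics/w5.npy");C=wcloud(d,s)
p=cv2.imread("pics/w5.png")
cv2.imwrite("pics/w5z.png",np.hstack([cv2.resize(p[60:120,247:307],None,fx=6.5,fy=6.5,interpolation=cv2.INTER_CUBIC),cv2.resize(p[225:340,222:337],(390,390),interpolation=cv2.INTER_CUBIC)]))
print("lid z",np.median(C[70:80,250:262,2]),np.median(C[110:130,250:270,2]),np.median(C[95:115,225:245,2]))
for z in (.091,.093,.095,.097): print(z,wray(277.5,89.5,z,s))
E
```

```text
lid z 0.09440043480958221 0.0943789447934098 0.09443330319215605
0.091 [ 0.59447335 -0.14964621  0.091     ]
0.093 [ 0.5944821  -0.14974836  0.093     ]
0.095 [ 0.59449085 -0.14985051  0.095     ]
0.097 [ 0.5944996  -0.14995266  0.097     ]
```

View pics/w5z.png

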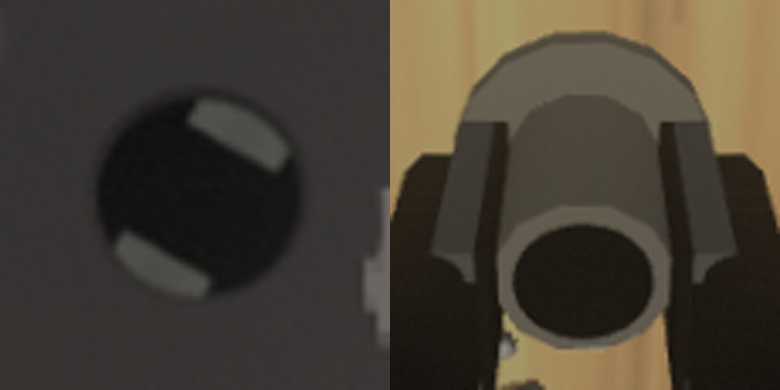

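```bash
python3 - <<'E'
from h import *
import pickle
s=pickle.load(open("s5.pkl","rb"));d=np.load("pics/w5.npy");C=wcloud(d,s)
t=np.array(s["tcp_pos"])
print(wray(277.6,89.7,.0944,s))
for z in (.025,.027,.03): print(z,wray(278.9,306.7,t[2]+z,s)-t)
print("rim depth",[np.round(C[v,u]-t,4) for u,v in [(279,287),(258,303),(300,303),(279,322)]], "flange",[np.round(C[v,u]-t,4) for u,v in [(279,240),(262,246),(296,246)]])
E
```

```text
[ 0.59455979 -0.14996743  0.0944    ]
0.025 [ 0.00025085 -0.00119688  0.025     ]
0.027 [0.00025364 0.00022158 0.027     ]
0.03 [0.00025782 0.00234926 0.03      ]
rim depth [array([0.0003, 0.0099, 0.0264]), array([-0.0087,  0.0017,  0.0264]), array([0.0092, 0.002 , 0.0269]), array([ 0.0003, -0.0089,  0.0261])] flange [array([ 0.0003,  0.0175, -0.0054]), array([-0.0082,  0.0141, -0.0056]), array([ 0.0088,  0.0144, -0.0048])]
```

The port relative to the tool is dx +0.094, dy −0.001. The lid is at z=0.0944, the spigot's tip is 40.5 mm below the TCP, and home is at TCP z≈0.105. I'll move above the port, about 8 mm clear.

```bash
python3 -m handwheel '[[0.008,-0.001,0,0],[0.018,0,0,0],[0.024,0,0,0],[0.024,0,0,0],[0.013,0,0.01,0],[0.007,0,0.015,0],[0,0,0.015,0],[0,0,0.007,0],[0,0,0,0],[0,0,0,0],[0,0,0,0]]'
python3 - <<'E'
from h import *
P=[]
for n in ["wrist","side","scene"]:
    s=read_state();p,d=camera(n);P.append(s["tcp_pos"]);print(s["tcp_pos"],s["contact_force"])
    cv2.imwrite(f"pics/{n}6.png",p[:,:,::-1])
    if n!="wrist":
        u,v=proj(n,[.5946,-.15,.1])[0].astype(int);print(u,v)
        cv2.imwrite(f"pics/{n}6z.png",cv2.resize(p[v-40:v+30,u-40:u+40,::-1],None,fx=7,fy=7,interpolation=cv2.INTER_CUBIC))
E
```

```text
time_s: 7.12
tcp_pos: [0.5954, -0.1509, 0.1458]
tool_rot: [0.001, 0.707, 0.707, 0.0]
contact_force: [-0.7, -0.7, 0.5]
grip_width: 0.0221
[ 0.59543432 -0.1508887   0.14577868] [-0.65447463 -0.7127194   0.52907181]
[ 0.59554867 -0.15104846  0.14601044] [-0.1879126   0.03930311  0.08569334]
286 179
[ 0.59561023 -0.15107136  0.1461165 ] [-0.39631819  0.3721392  -0.13430939]
233 233
```

View pics/wrist6.png

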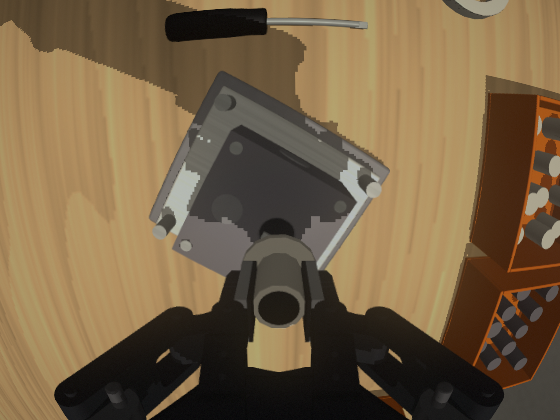

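View pics/side6z.png

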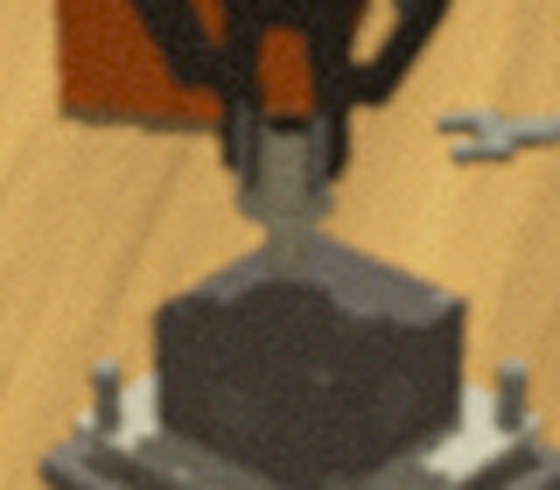

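View pics/scene6z.png

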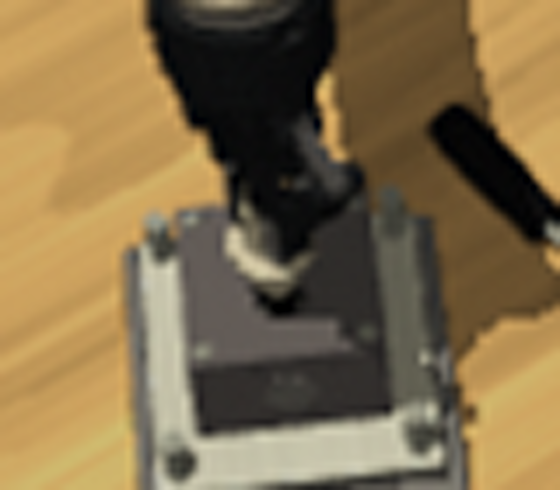

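The spigot is above the port: the wrist view shows the hole's far edge just ahead of the flange at about (277,219). I'll check that edge against prediction.

```bash
python3 - <<'E'
from h import *
s=read_state();print(s["tcp_pos"])
p=cv2.imread("pics/wrist6.png")
a=np.linspace(0,np.pi,7)
P0=np.array([.5946,-.150,.0944]);pts=wproj(P0+.0115*np.stack([np.cos(a),np.sin(a),0*a],-1),s);print(np.round(pts,1))
z=cv2.resize(p[200:290,230:330],None,fx=6,fy=6,interpolation=cv2.INTER_CUBIC)
for q in pts: cv2.circle(z,tuple(int(k) for k in (q-[230,200])*6+3),2,(0,0,255),-1)
cv2.imwrite("pics/w6z.png",np.clip(z.astype(float)*1.7,0,255))
E
```

```text
[ 0.59554595 -0.15104668  0.14611008]
[[294.6 234.4]
 [292.3 226.1]
 [285.8 219.9]
 [276.7 217.7]
 [267.7 220. ]
 [261.2 226.2]
 [259.  234.5]][ WARN:0@0.100] global loadsave.cpp:1063 imwrite_ Unsupported depth image for selected encoder is fallbacked to CV_8U.
```

View pics/w6z.png

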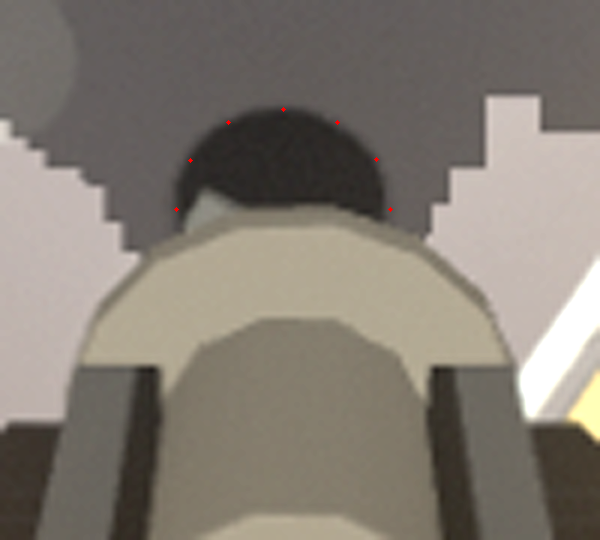

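The prediction matches the hole, so I'll shift −1 mm in x and +1 mm in y and lower into the port with force checks.

```bash
python3 -m handwheel '[[0.001,-0.0012,0.003,0],[0,0,0.004,0],[0,0,0.004,0],[0,0,0.003,0],[0,0,0.003,0],[0,0,0.003,0],[0,0,0,0],[0,0,0,0]]'
python3 - <<'E'
from h import *
s=read_state();print(s["tcp_pos"],s["contact_force"],s["moment"])
E
```

```text
time_s: 7.93
tcp_pos: [0.5937, -0.1495, 0.125]
tool_rot: [-0.0, 0.707, 0.707, -0.0]
contact_force: [0.3, -0.8, -1.4]
grip_width: 0.0218
[ 0.59365552 -0.14945738  0.12499337] [ 0.28987214 -0.84903085 -1.3678546 ] [ 0.00282228  0.00318427 -0.00419627]
```

```bash
python3 -m handwheel '[[0,0,0.003,0],[0,0,0.003,0],[0,0,0.002,0],[0,0,0,0]]'; python3 -m handwheel '[[0,0,0.002,0],[0,0,0.001,0],[0,0,0,0]]';python3 -m handwheel '[[0,0,0.001,0],[0,0,0.001,0],[0,0,0,0]]';python3 -m handwheel '[[0,0,0.001,0],[0,0,0.001,0],[0,0,0,0]]'
```

```text
time_s: 8.27
tcp_pos: [0.5941, -0.1493, 0.1173]
tool_rot: [0.0, 0.707, 0.707, 0.0]
contact_force: [-0.6, 0.5, 1.1]
grip_width: 0.0217
time_s: 8.52
tcp_pos: [0.5946, -0.1496, 0.1153]
tool_rot: [0.001, 0.707, 0.707, 0.0]
contact_force: [-1.0, 0.3, 5.8]
grip_width: 0.0221
time_s: 8.77
tcp_pos: [0.5949, -0.1497, 0.1136]
tool_rot: [0.001, 0.707, 0.707, 0.001]
contact_force: [-1.7, -0.5, 6.8]
grip_width: 0.0219
time_s: 9.02
tcp_pos: [0.5949, -0.1499, 0.1107]
tool_rot: [0.001, 0.707, 0.707, 0.001]
contact_force: [2.0, 0.1, 2.8]
grip_width: 0.022
```

```bash
python3 -m handwheel '[[0,0,0.001,0],[0,0,0.001,0],[0,0,0,0]]'; python3 -m handwheel '[[0,0,0.001,0],[0,0,0.001,0],[0,0,0,0]]';python3 -m handwheel '[[0,0,0.001,0],[0,0,0,0]]';python3 -m handwheel '[[0,0,0.001,0],[0,0,0,0]]'
```

```text
time_s: 9.27
tcp_pos: [0.5944, -0.1497, 0.1082]
tool_rot: [0.001, 0.707, 0.707, 0.0]
contact_force: [2.3, -0.8, 2.0]
grip_width: 0.022
time_s: 9.52
tcp_pos: [0.5925, -0.149, 0.1053]
tool_rot: [-0.001, 0.707, 0.707, -0.001]
contact_force: [0.0, 0.4, -0.2]
grip_width: 0.0219
time_s: 9.68
tcp_pos: [0.5925, -0.149, 0.1052]
tool_rot: [-0.001, 0.707, 0.707, -0.001]
contact_force: [-1.3, 0.9, 4.8]
grip_width: 0.0221
time_s: 9.85
tcp_pos: [0.5925, -0.149, 0.1052]
tool_rot: [-0.001, 0.707, 0.707, -0.001]
contact_force: [-3.1, 1.8, 10.8]
grip_width: 0.0219
```

The force fell from about 7 N to about 0 near z=0.105. It then rose to 10.8 N with no further travel, as it should with the flange on the lid after a snap. I'll press slightly more, check with averaged force, and tighten the grip.

```bash
python3 -m handwheel '[[0,0,0.0008,0],[0,0,0,0],[0,0,0,0]]' -1 100
cat > avg.py <<'E'
from h import *
F=[];T=[]
for i in range(4):
    s=read_state();F.append(s["contact_force"]);T.append(s["tcp_pos"]);p,d=camera("wrist")
s=read_state();F.append(s["contact_force"]);T.append(s["tcp_pos"])
print(s["time_s"],"F",np.round(np.mean(F,0),2),"sd",np.round(np.std(F,0),2),"z",np.round(T,4)[:,2],"tcp",np.round(np.mean(T,0),4),s["grip_width"])
cv2.imwrite("pics/avg.png",p[:,:,::-1])
E
python3 avg.py
```

```text
time_s: 10.1
tcp_pos: [0.5926, -0.1489, 0.1052]
tool_rot: [-0.001, 0.707, 0.707, -0.001]
contact_force: [-4.6, 1.3, 15.7]
grip_width: 0.0213
10.3 F [-4.51  1.71 16.21] sd [0.68 0.29 0.52] z [0.1052 0.1052 0.1052 0.1052 0.1052] tcp [ 0.5925 -0.1489  0.1052] 0.02145038108895944
```

View pics/avg.png

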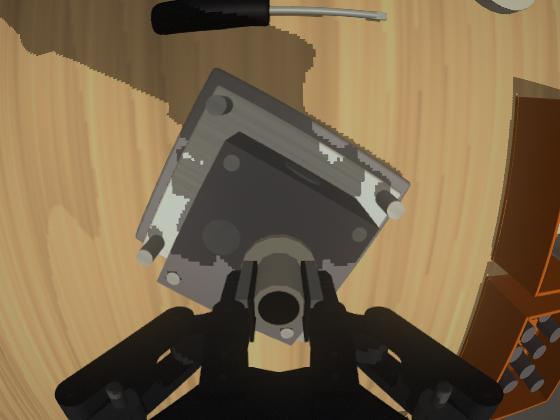

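The flange is on the lid (z steady at 0.1052 under 16 N) and the spigot is upright. Next I'll relax to neutral and start the tug in small steps.

```bash
python3 -m handwheel '[[0,0,-0.001,0],[0,0,-0.001,0],[0,0,-0.0008,0],[0,0,0,0],[0,0,0,0]]'; python3 -m handwheel '[[0,0,-0.001,0],[0,0,0,0],[0,0,0,0]]';python3 -m handwheel '[[0,0,-0.001,0],[0,0,0,0],[0,0,0,0]]'
```

```text
time_s: 10.72
tcp_pos: [0.5934, -0.1494, 0.1058]
tool_rot: [-0.0, 0.707, 0.707, -0.0]
contact_force: [-0.3, -0.2, 0.5]
grip_width: 0.0212
time_s: 10.97
tcp_pos: [0.5934, -0.1494, 0.1069]
tool_rot: [-0.0, 0.707, 0.707, -0.0]
contact_force: [0.2, 0.1, -1.1]
grip_width: 0.0216
time_s: 11.22
tcp_pos: [0.5934, -0.1494, 0.1073]
tool_rot: [-0.0, 0.707, 0.707, -0.0]
contact_force: [0.9, -1.2, -9.9]
grip_width: 0.0214
```

It rose about 1.5 mm and then caught: −9.9 N. I'll average the force before raising it any further.

```bash
python3 avg.py
```

```text
11.4167 F [  1.62  -0.3  -11.21] sd [0.75 0.5  0.78] z [0.1073 0.1074 0.1074 0.1075 0.1076] tcp [ 0.5934 -0.1494  0.1074] 0.02132767497956023
```

```bash
python3 -m handwheel '[[0,0,0,0],[0,0,0,0]]'; python3 avg.py
```

```text
time_s: 11.58
tcp_pos: [0.5934, -0.1494, 0.1077]
tool_rot: [-0.0, 0.707, 0.707, -0.0]
contact_force: [2.0, -0.4, -13.5]
grip_width: 0.021
11.7833 F [  1.84  -0.19 -14.31] sd [0.38 0.25 0.58] z [0.1077 0.1078 0.1078 0.1079 0.1079] tcp [ 0.5934 -0.1494  0.1078] 0.021356787924577868
```

The force keeps creeping up, since the arm's control integrates, so I'll back off a little at once.

```bash
python3 -m handwheel '[[0,0,0.0005,0],[0,0,0,0]]'; python3 -c "
from h import *
for i in range(2):
    s=read_state();print(s['time_s'],s['contact_force'],s['tcp_pos'][2]);camera('wrist')"
```

```text
time_s: 11.95
tcp_pos: [0.5934, -0.1494, 0.1077]
tool_rot: [-0.0, 0.707, 0.707, -0.0]
contact_force: [1.2, -0.5, -13.9]
grip_width: 0.0216
11.95 [  1.24482806  -0.46256078 -13.89619523] 0.10767958037392111
12.0 [  1.11393673  -0.46477171 -13.45272166] 0.1076997445190548
```

```bash
python3 -m handwheel '[[0,0,0.0002,0],[0,0,0,0],[0,0,0,0]]'; python3 -m handwheel '[[0,0,0,0],[0,0,0,0]]'; python3 -m handwheel '[[0,0,0,0],[0,0,0,0]]'
```

```text
time_s: 12.3
tcp_pos: [0.5934, -0.1494, 0.1076]
tool_rot: [-0.0, 0.707, 0.707, -0.0]
contact_force: [-0.3, -0.5, -12.0]
grip_width: 0.0215
time_s: 12.47
tcp_pos: [0.5934, -0.1495, 0.1076]
tool_rot: [-0.0, 0.707, 0.707, -0.0]
contact_force: [0.3, 0.2, -12.2]
grip_width: 0.0213
time_s: 12.63
tcp_pos: [0.5935, -0.1495, 0.1076]
tool_rot: [-0.0, 0.707, 0.707, -0.0]
contact_force: [0.4, 0.1, -12.7]
grip_width: 0.0213
```

```bash
python3 -m handwheel '[[0,0,0.00005,0],[0,0,0,0],[0,0,0,0]]'; python3 avg.py;  python3 -m handwheel '[[0,0,0,0],[0,0,0,0],[0,0,0,0]]'; python3 avg.py
```

```text
time_s: 12.88
tcp_pos: [0.5934, -0.1495, 0.1075]
tool_rot: [-0.0, 0.707, 0.707, -0.0]
contact_force: [-0.5, 0.4, -11.9]
grip_width: 0.0205
13.0833 F [ -0.74  -0.02 -11.93] sd [0.34 0.47 0.42] z [0.1075 0.1075 0.1075 0.1075 0.1075] tcp [ 0.5935 -0.1495  0.1075] 0.021344839871108297
time_s: 13.33
tcp_pos: [0.5935, -0.1495, 0.1075]
tool_rot: [-0.0, 0.707, 0.707, -0.0]
contact_force: [-0.9, 0.5, -11.5]
grip_width: 0.021
13.5333 F [ -1.2   -0.08 -11.48] sd [0.25 0.55 0.25] z [0.1075 0.1075 0.1075 0.1075 0.1075] tcp [ 0.5935 -0.1495  0.1075] 0.020927486366716735
```

About 12 N has been held steadily for over 2 s with no slip. Now I'll ease down and let go.

```bash
python3 -m handwheel '[[0,0,0.0005,0],[0,0,0.0005,0],[0,0,0.0005,0],[0,0,0.0003,0],[0,0,0,0],[0,0,0,0]]'; python3 avg.py
```

```text
time_s: 14.03
tcp_pos: [0.5953, -0.1499, 0.1069]
tool_rot: [0.001, 0.707, 0.707, 0.001]
contact_force: [-0.4, -0.6, -0.5]
grip_width: 0.0208
14.2333 F [-0.06 -0.02 -0.41] sd [0.69 0.62 0.26] z [0.1069 0.1068 0.1069 0.1068 0.1066] tcp [ 0.5954 -0.1498  0.1068] 0.021085688044380373
```

```bash
python3 -m handwheel '[[0,0,0.0005,0],[0,0,0.0005,0],[0,0,0,0]]' && python3 -m handwheel '[[0,0,0,0],[0,0,0,0],[0,0,0,0],[0,0,0,0],[0,0,0,0],[0,0,0,0],[0,0,0,0]]' 0.6 && python3 avg.py
```

```text
time_s: 14.48
tcp_pos: [0.595, -0.1497, 0.1054]
tool_rot: [0.001, 0.707, 0.707, 0.001]
contact_force: [1.2, 0.9, 2.5]
grip_width: 0.0214
time_s: 15.07
tcp_pos: [0.5938, -0.1495, 0.1047]
tool_rot: [-0.0, 0.707, 0.707, -0.0]
contact_force: [-0.0, -0.5, -0.5]
grip_width: 0.0684
15.2667 F [ 0.   -0.03 -0.14] sd [0.3  0.64 0.39] z [0.1047 0.1047 0.1047 0.1047 0.1047] tcp [ 0.5938 -0.1495  0.1047] 0.06837066250339205
```

View pics/avg.png

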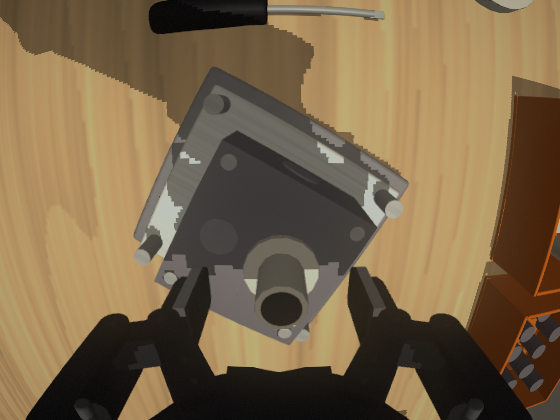

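The jaws are open and the spigot stands upright in the port, its top at (280,303), touched by neither finger. I'll retreat straight up.

```bash
python3 -m handwheel '[[0,0,-0.005,0],[0,0,-0.01,0],[0,0,-0.02,0],[0,0,-0.02,0],[0,0,-0.02,0],[0,0,-0.02,0],[-0.01,0,-0.02,0],[-0.02,0,-0.01,0],[-0.025,0,-0.005,0],[-0.025,0,0,0],[-0.01,0,0,0],[0,0,0,0],[0,0,0,0],[0,0,0,0],[0,0,0,0]]'
python3 - <<'E'
from h import *
s=read_state();p,d=camera("wrist");cv2.imwrite("pics/w9.png",p[:,:,::-1])
print(s["tcp_pos"],s["contact_force"]);C=wcloud(d,s)
u,v=wproj([.5946,-.15,.131],s)[0];print(u,v)
m=(np.hypot(C[...,0]-.5946,C[...,1]+.15)<.024)
Z=C[m]
t=Z[(Z[:,2]>.122)];f=Z[(Z[:,2]>.0965)&(Z[:,2]<.104)]
ring=C[(np.hypot(C[...,0]-.5946,C[...,1]+.15)>.026)&(np.hypot(C[...,0]-.5946,C[...,1]+.15)<.035)&(C[...,2]>.085)]
print("top",np.round(np.median(t,0),4),len(t),(t[:,:2].max(0)+t[:,:2].min(0))/2,"flange z",np.median(f[:,2]),len(f),"lid",np.median(ring[:,2]))
U,V=int(u),int(v);cv2.imwrite("pics/w9z.png",cv2.resize(p[max(V-45,0):V+45,U-50:U+50,::-1],None,fx=6,fy=6,interpolation=cv2.INTER_CUBIC))
E
```

```text
time_s: 16.52
tcp_pos: [0.594, -0.2369, 0.2344]
tool_rot: [-0.001, 0.706, 0.708, 0.0]
contact_force: [-0.1, 0.9, -0.7]
grip_width: 0.0687
[ 0.5940164  -0.23685165  0.23442371] [-0.10558556  0.89872078 -0.65028364]
279.41956110938133 99.57902144485924
top [ 0.5939 -0.155   0.3766] 1688 [ 0.59503323 -0.15030511] flange z 0.09942683219497775 943 lid 0.09450251136604926
```

View pics/w9.png

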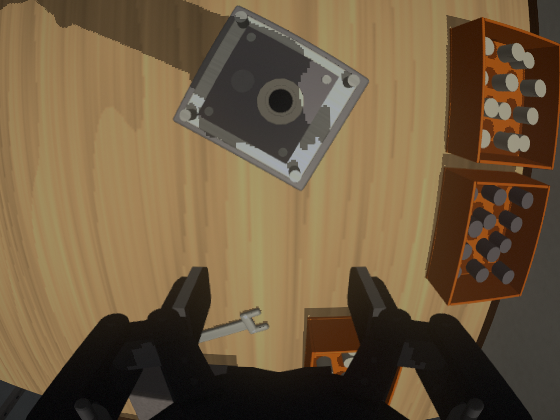

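View pics/w9z.png

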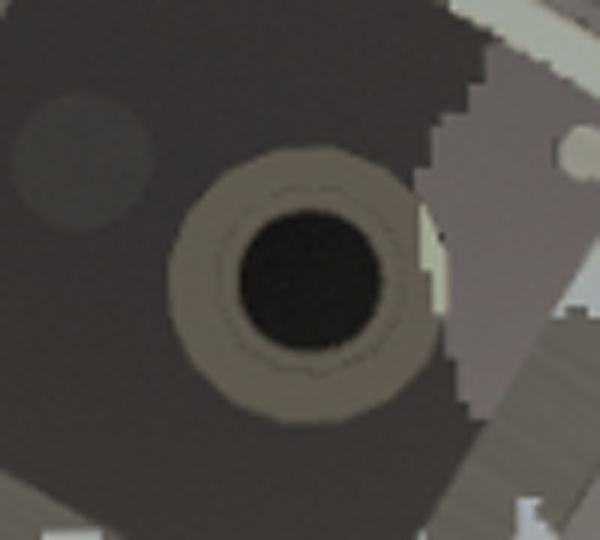

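The spigot sits concentric and upright at (280,100). Its flange top is 4.9 mm above the lid, and the flange is 5 mm thick, so it is seated. The robot is clear.

```bash
python3 -c "
from cell import *
job_done();print(read_state()['time_s'])"
```

```text
the job is handed in; nothing more can be done
the job is handed in; nothing more can be done
```

I moved the small spigot from the rack to the port and pressed it home, then did the tug and released it. The job was handed in at about 16.6 s; no verdict is reported.

- **Pressing home:** The force on the way in reached about 7 N and dropped to about 0 at the snap. I then pressed with about 16 N and the spigot did not move further.
- **Tug:** The spigot rose about 1.5 mm and caught. The pull stayed at about 10–14 N for over 2 s, settling near 12 N, with no sign of slipping.
- **Force creep:** The pull crept up to about 14.3 N (average) because the arm's control integrates, and I backed it off. That is under the 16 N limit, but closer than intended.
- **Last look:** The flange's top was 4.9 mm above the lid, which fits a 5 mm flange sitting on it. The spigot was upright and within about 1 mm of the port's centre, and the robot was clear.
- **Disagreements:**
  - Early positions from the side and wrist cameras differed by about 10 mm, partly because I had assumed the wrong height. I used the close wrist views instead.
  - While pressing, the measured tool x was about 2 mm off the port's centre. The last picture did not show that offset.
- **Not checked:** I did not re-measure the larger spigot or the loose items at the end. Nothing showed the arm touching them.

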